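# Lock a towel rail onto its backboard

### The job

Mount the white towel rail on the wooden backboard: lower its plate so that both screw heads come up through the wide ends of the keyholes and it lies flat on the metal strip, then, keeping it pressed lightly flat, slide it fully home, away from the red catch, until the catch pops up behind it; then let go. The screws are not exactly where the board suggests, so find them by feel, work gently throughout, and leave the other things on the worktop where they are.

Things in the scene. Friction and masses are not known exactly. Their poses are not given: they have to be found in the camera images.
- board: light wooden backboard, 140 (x) x 240 (y) x 18 mm, fixed flat on the worktop; origin at the centre of its underside. On it lies a metal strip 78x150x3 mm with two upright screws and a red catch. The strip with all on it is really shifted as one, without turning, by an unmeasured amount of up to 6 mm along the board's x and up to 6 mm along its y
- screws (a point): nominal middle between the two screws, on the strip's top face, at (0, 0, 21) mm in the board's frame; the screws stand 60 mm either side of it along y. Shank 5.5 mm thick; round head 12 mm wide, its underside 5.5 mm and its flat top 9.5 mm above the strip, rim bevelled by 1.5 mm. The true place is shifted with the strip
- entry (a point): point at (-9, 0, 21) mm in the board's frame: nominal place of the rail's origin when the screw heads stand in the middle of the wide keyhole ends (the true place is shifted with the strip)
- home (a point): point at (+9, 0, 21) mm in the board's frame: nominal place of the rail's origin when locked, 18 mm from entry along the board's +x (the true place is shifted with the strip)
- rail: towel rail, loose, about 0.35 kg, lying flat: white plate 56 (x) x 150 (y) x 4 mm; origin at the centre of its underside, z up, x to be turned like the board's x. Keyholes at y = -60 and +60 mm: wide end 15 mm across, centred at x = +9 mm; a slot 8 mm wide, with a tapered mouth, runs from it to x = -11.75 mm. After sliding 18 mm along +x from entry the slot ends meet the screw shanks
- bar (a point): middle of the rail's dark wooden bar, 41 mm above the plate's underside: the place to grip, across x. The bar measures 14 (x) x 104 (y) x 18 mm (z = 32 to 50 mm), with 28 mm free under it, on two posts at y = -38 and +38 mm
- latch (a joint): red spring catch on the strip, 8 (x) x 18 (y) mm, 24.5 mm behind (-x of) the middle between the screws: 0 = fully up, 4.5 mm above the strip; grows to 0.0045 m as the plate presses it down, against a spring of 0.8 N rising to 2.6 N, which lifts the plate's rear edge unless it is held down flat while sliding. It pops up once the plate's rear edge has passed it, about 1.5 mm before the slot ends are reached
- mug: orange mug, 78x108x101 mm, loose bystander to be left where it is; origin at the centre of its underside
- lemon: lemon, 72x57x58 mm, loose bystander to be left where it is; origin at the centre of its underside
- salt_shaker: glass salt shaker with grey cap, 44x44x90 mm, loose bystander to be left where it is; origin at the centre of its underside
- mustard_jar: glass jar with green lid, 62x63x109 mm, loose bystander to be left where it is; origin at the centre of its underside
- garlic: garlic bulb, 53x54x53 mm, loose bystander to be left where it is; origin at the centre of its underside
- bean_tin: food tin, 75x75x58 mm, loose bystander to be left where it is; origin at the centre of its underside

How it is judged (in metres and radians):
On the way, in this order (a step that is already met when the one before it is completed fails the run):
1. the rail's plate lies flat on the strip with both screw heads through the wide keyhole ends, not yet slid home (z of rail in the frame of home below 0.0015 m and angle between rail's own z axis and vertical below 0.03 rad and angle between the x axis of rail and the x axis of board, either way round below 0.06 rad and y of rail in the frame of home between -0.008 and 0.008 m and x of rail in the frame of home between -0.0275 and -0.0092 m), for 0.1 s.
2. the rail is slid home and the catch has popped up behind it (z of rail in the frame of home below 0.0015 m and angle between rail's own z axis and vertical below 0.03 rad and angle between the x axis of rail and the x axis of board, either way round below 0.06 rad and y of rail in the frame of home between -0.008 and 0.008 m and x of rail in the frame of home between -0.0088 and 0.0088 m and value of joint latch below 0.0012 m), for 0.2 s.
At the end, for the whole second after the job is handed in: The rail lies flat on the strip (underside within 1.5 mm of it, tilt under 0.03 rad), turned like the board within 0.06 rad, its origin within 8.8 mm (x) and 8 mm (y) of the nominal home point, the catch up behind it (latch below 1.2 mm), at rest and released (all of step 2 and linear speed of rail below 0.01 m/s and contact force between the fingers and rail below 0.05 N); the robot touches nothing.
It fails at once if the rail is pressed, pushed or dropped against the board, screws or catch with more than 28 N (contact force between rail and board above 28 N).
It fails at once if a bystander (mug, lemon, salt shaker, glass jar, garlic or tin) is moved by more than 20 mm (distance of any of mug, lemon, salt_shaker, mustard_jar, garlic, bean_tin from where it was at the start of the episode above 0.02 m).
It also fails if it takes over 64 s, if anything falls off the work surface, if the arm or the gripper's body presses on something with over 40 N, if the wrist force passes 120 N, or if a joint passes its speed limit or range.

### The arm

A 6-joint arm with a two-finger parallel gripper is mounted at the origin on a cart in front of the work surface, level with it; the furniture and walls round the work are solid. World frame = base frame: x ahead of the robot, y to its left, z up, the work surface at z = 0. Lengths are in mm, angles in rad, forces in N, time in s.
With the tool pointing down it reaches from about 200 to 875 mm from the base axis. Payload 3.4 kg.
Tool frame: the origin (TCP) lies between the finger pads; the fingertips stand 22 mm ahead of it and the grasp point (between the pads) lies 3 mm ahead of it (bot.finger_overhang is the distance from the TCP to the fingertips, in mm); z points along the fingers, y is the line along which they close (so a half turn about z gives the same grasp; the last joint's range is limited). The gripper opens to 94 mm and grips with 3 to 60 N. Pads are 16 mm wide; open, the fingers measure 119 mm over their backs; the gripper's body (75 mm by 177 mm) begins 78 mm behind the grasp point.
Start: joints at [1.19, 0.276, 1.505, -0, 1.361, -0.121], TCP at [147.726, 555.734, 227.493] pointing down, gripper open.
Joint ranges: [-2.89, 2.89], [-0.75, 2.08], [0.22, 2.7], [-1.18, 4.32], [0.11, 2.71], [-2.7, 2.7]. Speed limits (rad/s): [2.57, 2.57, 3.14, 3.14, 3.14, 3.14].

### API

Orientations are given as a unit quaternion [w, x, y, z].
In Python, from plant import bot gives the robot as it stands.
- The arm moves only by the tool step_arm, never from a script. Its argument "rows" is a list of rows, each a list of 3 entries, a list of its own where there are three numbers: the closure, from -1 (fully open) to 1 (shut), then the shift along the tool's x, y, z scaled (see below), then the turn about the tool's z scaled (see below). In form: [[jaw, [dx, dy, dz], roll], ...]. A call has 1 to 12 rows; each row is the pose to reach, as a shift and turn from the pose commanded when the call began, along the tool's axes at that moment, turning the shorter way round; what a row does not reach only later rows make up. The controller multiplies each number of a shift by 0.5 m and each number of a turn by pi rad. A row lasts 1/8 s, in which the tool goes at most 62.5 mm and 10.7 degrees, less where a joint would pass 70% of its speed; a pose out of reach is approached as far as the arm can. A call with a number of a shift or a turn outside -1 to 1 is refused whole. A call with a gripper value outside its range is refused whole. The fingers move at their own pace and stop on an object; "grip_force" is the grip in N (left out, the last holds). Time passes only in rows, so rows that repeat a pose let the fingers close. It gives the time, the measured TCP pose, the force, the opening and the grip force at its end, in the units of the state.
- bot.sense(): the state, without advancing time (a new reading comes with each control period).
- bot.camera(name): name is "scene" or "top" or "wrist"; returns a dict with "img" (420x560x3 uint8, blue, green, red), "vertical_fov" (degrees; the focal length in pixels is half the picture's height over the tangent of half this angle, whatever the lens; pixels are square), "cx", "cy" (the principal point, pixels), "rvec" (rotation vector, rad) and "tvec" (3), from world to camera coordinates, as OpenCV has them. Camera axes: x right, y down, z forward; pixel columns grow to the right and rows downward; lengths in mm; the calibration is good to about 2 mm. A picture is of the moment at which its call begins. There is no depth.
- bot.sign_off(): hands the job in; it is judged then, once.
The state is a dict: "time": time; "q": joint angles; "joint_velocities": joint speeds; "effort": joint torques, N m; "position": TCP position; "tool_rot": TCP orientation; "wrist_force": force on the tool from outside, world axes, zero at the start; "moment": the same for the moment, N m; "opening": finger opening in mm; "grip_force": force on a finger pad.
Only numpy, scipy, OpenCV 4.12 (cv2) and the standard library are available. Lean on these libraries where they do the work, as an engineer would, in place of code of your own. Each camera call takes 0.05 s, during which the arm holds its last target. There are 200 camera calls.

## Working session

There is one attempt and no reset: what is moved stays moved. The work goes in short steps, Python scripts to look and compute and a tool call to move; the robot and the scene stay as the last step left them, time stands still between calls to the robot, and variables do not carry over. Pictures are saved under pics/ and viewed, at most 10 in all, crops included, and the job is handed in when it is done.

Besides the shell and the picture viewer there is one more tool, called after "Emit:" as name([rows], argument=value, ...), one row to a line, values as JSON. step_arm: Moves the arm, as the interface text tells. Its arguments: {"type":"object","properties":{"rows":{"type":"array","items":{"type":"array"}},"grip_force":{"type":"number"}},"required":["rows"]}

```bash
mkdir -p pics; cat > h.py <<'E'
import numpy as np, cv2
from plant import bot
from scipy.spatial.transform import Rotation as R
def snap(n,f):
    c=bot.camera(n); cv2.imwrite(f'pics/{f}.png',c['img']); np.save(f'pics/{f}.npy',{k:v for k,v in c.items() if k!='img'},allow_pickle=True); return c
def load(f): return np.load(f'pics/{f}.npy',allow_pickle=True).item()
def K(c):
    f=210/np.tan(np.radians(c['vertical_fov'])/2); return np.array([[f,0,c['cx']],[0,f,c['cy']],[0,0,1.]])
def ray(c,uv,z):
    M=cv2.Rodrigues(np.array(c['rvec'],float))[0]; t=np.array(c['tvec'],float).ravel()
    o=-M.T@t; d=M.T@np.linalg.inv(K(c))@np.array([uv[0],uv[1],1.]); return o+d*(z-o[2])/d[2]
def proj(c,P): return cv2.projectPoints(np.array(P,float).reshape(-1,3),np.array(c['rvec'],float),np.array(c['tvec'],float),K(c),None)[0].reshape(-1,2)
E
python3 - <<'E'
from h import *
a=snap('top','t0');b=snap('scene','s0')
s=bot.sense();print(s)
E
```

```text
{'time': 0.1, 'q': array([ 1.18999799e+00,  2.76516195e-01,  1.50593518e+00,  4.32774308e-06,
        1.36072721e+00, -1.20987087e-01]), 'joint_velocities': array([ 0.00178138, -0.00109947, -0.00156122,  0.00173825, -0.00136952,
       -0.00036355]), 'effort': array([ 1.69295159e-03, -4.05458057e+01, -2.37777811e+01,  7.06025376e-02,
        3.01102933e-02, -6.79987284e-05]), 'position': array([147.54404881, 555.28117186, 226.7285348 ]), 'tool_rot': array([-1.98917951e-04,  1.29540971e-01,  9.91573753e-01, -7.67611980e-04]), 'wrist_force': array([ 0.19076816, -0.7186913 ,  0.01995451]), 'moment': array([ 0.00249514, -0.04330217,  0.0036451 ]), 'grip_force': 0.0, 'opening': 94.1331948575768}
```

View pics/t0.png

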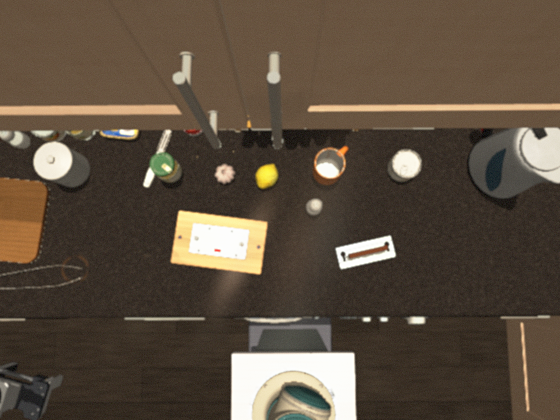

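View pics/s0.png

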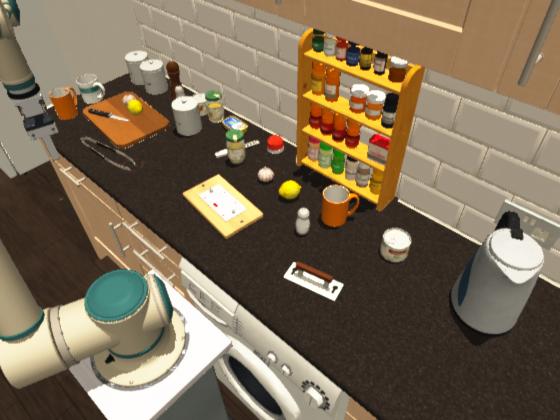

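The top view shows the board around (220,242), with the red catch near (217,250), and the rail around (366,252). I'll enlarge both regions.

```bash
python3 - <<'E'
from h import *
t=cv2.imread('pics/t0.png')
a=cv2.resize(t[200:285,165:275],None,fx=5,fy=5,interpolation=cv2.INTER_CUBIC)
b=cv2.resize(t[225:275,325:405],None,fx=5,fy=5,interpolation=cv2.INTER_CUBIC)
o=np.zeros((425+0,0,3),np.uint8)
im=np.zeros((600,800,3),np.uint8); im[:425,:550]=a
im2=np.zeros((425,400,3),np.uint8); im2[:250]=b
im=np.hstack([a,im2]); im=im[:, :950]
im=cv2.resize(im,None,fx=.84,fy=.84); cv2.imwrite('pics/c0.png',im)
c=load('t0')
for p in [(293,400),(220,242),(366,252),(217,250)]: print(p,ray(c,p,18).round(0))
print(c['vertical_fov'],proj(c,[[0,0,0],[147,555,0]]))
E
```

```text
(293, 400) [35.  1. 18.]
(220, 242) [436. 191.  18.]
(366, 252) [ 408. -194.   18.]
(217, 250) [415. 199.  18.]
49.42178196020353 [[293.2112593  412.18783186]
 [ 80.09548783 353.60543121]]
```

View pics/c0.png

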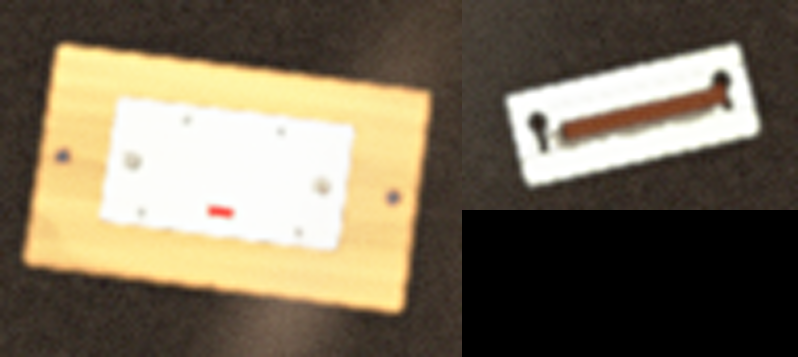

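Enlarged, the board's corners are at crop pixels (60,43), (431,93), (404,313) and (24,265). The screws are at (132,160) and (322,186), and the catch at (221,211). The rail's corners are at (506,95), (740,43), (761,133) and (528,186), with its wide keyhole ends up, the same way as the board's +x.

```bash
cat >> h.py <<'E'
def togo(P,yaw_close):
    """shift/roll (scaled) from current measured pose to TCP P with tool-y along world yaw_close (pointing down)"""
    s=bot.sense(); q=s['tool_rot']; r=R.from_quat([q[1],q[2],q[3],q[0]])
    d=r.inv().apply(np.array(P)-s['position'])/500
    y=r.as_matrix()[:,1]; cur=np.arctan2(y[1],y[0]); da=(yaw_close-cur+np.pi/2)%np.pi-np.pi/2
    return d.round(4),(-da/np.pi).round(4),r.as_matrix().round(3)
E
python3 - <<'E'
from h import *
c=load('t0')
B=[(165+x/4.2,200+y/4.2) for x,y in [(60,43),(431,93),(404,313),(24,265)]]
Rl=[(325+(x-462)/4.2,225+y/4.2) for x,y in [(506,95),(740,43),(761,133),(528,186)]]
S=[(165+x/4.2,200+y/4.2) for x,y in [(132,160),(322,186)]]
for n,Q,z in [('board',B,18),('rail',Rl,4)]:
    P=np.array([ray(c,p,z) for p in Q]); m=P.mean(0)
    yv=(P[0]+P[3]-P[1]-P[2]); xv=(P[0]+P[1]-P[2]-P[3])
    print(n,m.round(1),'len',np.linalg.norm(yv)/2,np.linalg.norm(xv)/2,'xyaw',np.arctan2(xv[1],xv[0]),np.arctan2(-yv[0],yv[1]))
P=[ray(c,p,30.5) for p in S]; print(P,(P[0]+P[1])/2)
# bar top ends in crop: (563,131)-(727,92)
P=[ray(c,(325+(x-462)/4.2,225+y/4.2),50) for x,y in[(563,131),(727,92)]];print(P,(P[0]+P[1])/2)
m=np.r_[((P[0]+P[1])/2)[:2],150];yv=P[0]-P[1]; a=np.arctan2(-yv[0],yv[1]); print(a, togo(m,a))
E
```

```text
board [434.8 192.1  18. ] len 239.0508194793803 140.0681860041355 xyaw -0.12847818062930869 -0.13300810882690856
rail [ 407.9 -196.1    4. ] len 152.30514460921933 58.48792521655564 xyaw 0.20898616480773397 0.21592447935094644
[array([445.32816809, 251.29568552,  30.5       ]), array([428.69593363, 132.58687416,  30.5       ])] [437.01205086 191.94127984  30.5       ]
[array([ 396.26692006, -144.54317906,   50.        ]), array([ 419.6222761 , -245.15501862,   50.        ])] [ 407.94459808 -194.84909884   50.        ]
0.22809353814133715 (array([-0.8888, -1.3159,  0.1554]), np.float64(0.3447), array([[-0.966,  0.257, -0.001],
       [ 0.257,  0.966, -0.001],
       [ 0.   , -0.002, -1.   ]]))
```

Emit:
step_arm([
  [-1,[-0.693,-0.567,0],0.345],
  [-1,[-0.693,-0.567,0],0.345],
  [-1,[-0.693,-0.567,0],0.345],
  [-1,[-0.693,-0.567,0],0.345],
  [-1,[-0.693,-0.567,0],0.345],
  [-1,[-0.693,-0.567,0],0.345],
  [-1,[-0.693,-0.567,0],0.345],
  [-1,[-0.693,-0.567,0],0.345],
  [-1,[-0.693,-0.567,0],0.345],
  [-1,[-0.693,-0.567,0],0.345],
])

```text
time: 1.35
position: [408.8, 193.9, 227.3]
tool_rot: [-0.001, 0.622, 0.783, -0.0]
wrist_force: [0.4, 0.3, -0.4]
opening: 93.9
grip_force: 0.0
```

```bash
python3 - <<'E'
from h import *
c=snap('wrist','w0')
s=bot.sense();print(s['time'],s['position'],s['q'].round(2))
print(togo([408,-195,120],0.215)); print(proj(c,[[434.8,192,21],[437,192,30]]))
E
```

```text
1.4 [408.73843631 193.99302465 227.36645323] [0.29 0.09 1.75 0.   1.31 0.06]
(array([-0.7574, -0.1783,  0.2144]), np.float64(0.0046), array([[-0.227,  0.974, -0.001],
       [ 0.974,  0.227,  0.   ],
       [ 0.001, -0.001, -1.   ]]))
[[297.05557822 196.06486363]
 [299.38219748 198.1058631 ]]
```

View pics/w0.png

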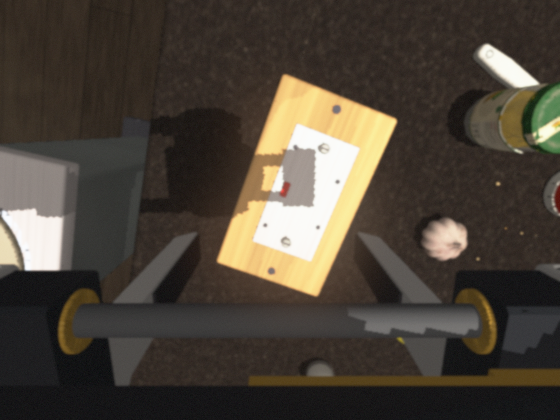

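The wrist view shows the board with corners near (285,75), (396,121), (318,296) and (218,261). The screws are at (324,148) and (286,241), and the catch at (285,188). I'll measure from this and move to above the rail.

```bash
cat >> h.py <<'E'
def cornersub(c,P,img,w=7):
    p=np.array(P,np.float32).reshape(-1,1,2); return cv2.cornerSubPix(cv2.cvtColor(img,6),p,(w,w),(-1,-1),(3,50,.01)).reshape(-1,2)
def rect(c,Q,z):
    P=np.array([ray(c,p,z) for p in Q]); yv=P[0]+P[3]-P[1]-P[2]; xv=P[0]+P[1]-P[2]-P[3]
    return P.mean(0).round(1),np.linalg.norm(yv)/2,np.linalg.norm(xv)/2,np.arctan2(xv[1],xv[0]),np.arctan2(-yv[0],yv[1])
E
python3 - <<'E'
from h import *
im=cv2.imread('pics/w0.png');c=load('w0')
# board corners order: (+x+y),(+x-y),(-x-y),(-x+y)
p=proj(c,[[434.8,192,18],[434.8+50,192,18],[434.8,192+50,18]]);print(p)
Q=cornersub(c,[(396,121),(318,296),(218,261),(285,75)],im);print(Q);print('board',rect(c,Q,18))
Q=cornersub(c,[(358,148),(307,261),(253,242),(299,125)],im,5);print(Q);print('strip',rect(c,Q,21))
S=[ray(c,p,30.5) for p in [(324,148),(286,241)]];print(S,(S[0]+S[1])/2,np.linalg.norm(S[0]-S[1]))
z=cv2.resize(im[120:265,245:365],None,fx=4,fy=4,interpolation=2);cv2.imwrite('pics/w0c.png',z)
E
```

```text
[[296.89924675 195.541091  ]
 [337.19823176 204.72341591]
 [307.29861688 154.37432815]]
[[396.9485  119.45024]
 [316.78925 296.09607]
 [216.26048 261.4574 ]
 [283.21378  73.63896]]
board (array([439.9, 194.5,  18. ]), np.float64(236.18572899290842), np.float64(137.19166480941544), np.float64(-0.13199890509416834), np.float64(-0.1334988770968073))
[[359.16693 147.9199 ]
 [310.29553 261.06195]
 [252.69006 240.97124]
 [296.77396 123.52333]]
strip (array([442.8, 193.8,  21. ]), np.float64(148.91504584474526), np.float64(76.47408263136748), np.float64(-0.129953512754042), np.float64(-0.1301461679677703))
[array([449.7756081 , 253.68894296,  30.5       ]), array([434.09186105, 137.4546517 ,  30.5       ])] [441.93373458 195.57179733  30.5       ] 117.28763952566727
```

Emit:
step_arm([
  [-1,[-0.757,-0.178,0],0.005],
  [-1,[-0.757,-0.178,0],0.005],
  [-1,[-0.757,-0.178,0],0.005],
  [-1,[-0.757,-0.178,0],0.005],
  [-1,[-0.757,-0.178,0],0.005],
  [-1,[-0.757,-0.178,0],0.005],
  [-1,[-0.757,-0.178,0],0.005],
  [-1,[-0.757,-0.178,0],0.005],
  [-1,[-0.757,-0.178,0],0.005],
])

```text
time: 2.52
position: [408.3, -193.9, 227.4]
tool_rot: [-0.001, 0.628, 0.779, 0.0]
wrist_force: [0.1, 0.8, 0.1]
opening: 94.0
grip_force: 0.0
```

```bash
python3 - <<'E'
from h import *
c=snap('wrist','w1')
s=bot.sense();print(s['time'],s['position'])
im=np.zeros((580,800,3),np.uint8); im[:,:480]=cv2.imread('pics/w0c.png')[:580,:480]
b=c['img'][40:330,130:450]; im[:290,480:]=b; cv2.imwrite('pics/m1.png',im)
E
```

```text
2.575 [ 408.34011477 -193.95944861  227.44688556]
```

View pics/m1.png

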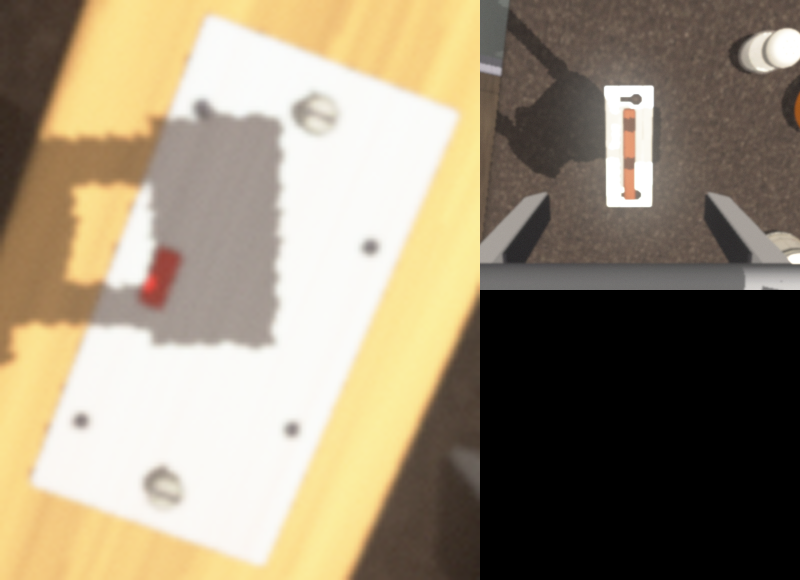

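Crop: the screw heads are at image (324,148.5) and (285.8,242). The rail's plate corners are at about (303,127), (302,246), (257,246) and (256,127), with the keyholes' wide ends to the right (+x).

```bash
python3 - <<'E'
from h import *
a=load('w0');b=load('w1');ia=cv2.imread('pics/w0.png');ib=cv2.imread('pics/w1.png')
Qb=cornersub(a,[(396,121),(318,296),(218,261),(285,75)],ia)
Qs=cornersub(a,[(359.2,148),(311,261),(252.7,241),(296.8,123.5)],ia,5)
Qr=cornersub(b,[(303,127),(302,246),(257,246),(256,127)],ib,5);print(Qr)
for dz in (0,-3,-5):
  print(dz); 
  for r in (rect(a,Qb,18+dz),rect(a,Qs,21+dz),rect(b,Qr,4+dz)): print(*[np.round(x,3) for x in r])
  S=[ray(a,p,30.5+dz) for p in [(324,148.5),(285.8,242)]];print((S[0]+S[1])/2,np.linalg.norm(S[0]-S[1]), np.arctan2(-(S[0]-S[1])[0],(S[0]-S[1])[1]))
# white mask rail
print(togo([408,-195,60],0.215))
# offset of camera from tool
M=cv2.Rodrigues(np.array(b['rvec']))[0];print(-M.T@np.array(b['tvec']).ravel(),M.round(3))
E
```

```text
[[303.0661  125.40275]
 [301.19598 246.33493]
 [256.33313 246.1654 ]
 [253.74352 125.54258]]
0
[439.9 194.5  18. ] 236.186 137.192 -0.132 -0.133
[442.8 193.8  21. ] 148.913 76.475 -0.13 -0.13
[ 412.  -195.1    4. ] 151.215 58.033 0.212 0.217
[442.0363473  194.66233635  30.5       ] 118.05126218582825 -0.13394368178863628
-3
[440.2 194.   15. ] 238.121 138.316 -0.132 -0.133
[443.2 193.3  18. ] 150.143 77.107 -0.13 -0.13
[ 412.1 -195.6    1. ] 152.408 58.491 0.212 0.217
[442.44311459 194.09035037  27.5       ] 119.05268064822977 -0.1339436817886362
-5
[440.5 193.6  13. ] 239.411 139.065 -0.132 -0.133
[443.4 192.9  16. ] 150.963 77.528 -0.13 -0.13
[ 412.2 -196.    -1. ] 153.204 58.796 0.212 0.217
[442.71429278 193.70902639  25.5       ] 119.72029295649747 -0.13394368178863614
(array([-0.0022, -0.0011,  0.3349]), np.float64(-0.0003), array([[-0.213,  0.977, -0.   ],
       [ 0.977,  0.213,  0.001],
       [ 0.001,  0.   , -1.   ]]))
[ 394.57259385 -125.56133079  384.25865919] [[ 0.977  0.211  0.   ]
 [ 0.205 -0.949  0.24 ]
 [ 0.051 -0.235 -0.971]]
```

Emit:
step_arm([
  [-1,[-0.004,0.003,0.1],0],
  [-1,[-0.004,0.003,0.2],0],
  [-1,[-0.004,0.003,0.28],0],
  [-1,[-0.004,0.003,0.33],0],
  [-1,[-0.004,0.003,0.365],0],
  [-1,[-0.004,0.003,0.365],0],
  [-0.5,[-0.004,0.003,0.365],0],
  [0,[-0.004,0.003,0.365],0],
  [0.4,[-0.004,0.003,0.365],0],
  [0.7,[-0.004,0.003,0.365],0],
  [1,[-0.004,0.003,0.365],0],
  [1,[-0.004,0.003,0.365],0],
], grip_force=20)

```text
time: 4.08
position: [410.2, -197.8, 45.0]
tool_rot: [-0.0, 0.629, 0.778, 0.0]
wrist_force: [0.1, 0.1, 0.8]
opening: 37.7
grip_force: 0.0
```

```bash
python3 - <<'E'
from h import *
s=bot.sense();print(s['time'],s['position'],s['opening'],s['grip_force'],s['wrist_force'])
c=snap('wrist','w2');t=snap('top','t2')
im=np.zeros((420,800,3),np.uint8); im[:,:560]=c['img']; im[:240,560:]=cv2.resize(t['img'][222:282,336:396],None,fx=4,fy=4,interpolation=2); cv2.imwrite('pics/m2.png',im)
E
```

```text
4.075 [ 410.16301888 -197.75277528   44.95579673] 37.67503422471449 0.0 [0.06072173 0.12355144 0.82679439]
```

View pics/m2.png

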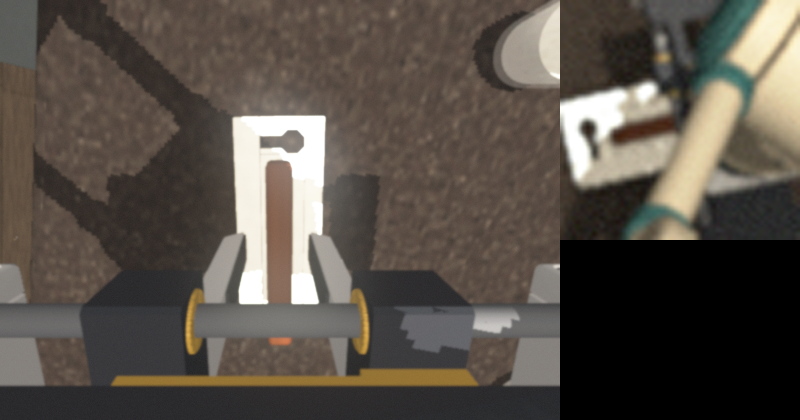

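The bar is centred at column about 279, midway between the fingers. The keyhole's wide end is on the right, at (291,142). I'll close the gripper.

Emit:
step_arm([
  [1,[0,0,0],0],
  [1,[0,0,0],0],
  [1,[0,0,0],0],
  [1,[0,0,0],0],
  [1,[0,0,0],0],
])

```text
time: 4.8
position: [410.4, -197.8, 44.9]
tool_rot: [0.0, 0.629, 0.778, 0.0]
wrist_force: [0.7, -0.4, -0.7]
opening: 13.9
grip_force: 20.0
```

```bash
python3 - <<'E'
from h import *
s=bot.sense();print(s['time'],s['position'],s['opening'],s['grip_force'],s['wrist_force'])
c=snap('wrist','w3');im=c['img']
b=load('w1')
# plate +y end corners at (233,117),(325,117)
Q=cornersub(c,[(233,117),(325,117)],im,5);print(Q)
P=[ray(c,q,4) for q in Q];print(P)
q=s['tool_rot'];r=R.from_quat([q[1],q[2],q[3],q[0]])
print('in tool',[r.inv().apply(p-s['position']).round(1) for p in P])
print('zyaw',np.arctan2(r.as_matrix()[1,1],r.as_matrix()[0,1]))
e=np.array(P[1])-P[0];print(np.linalg.norm(e),np.arctan2(e[1],e[0]))
E
```

```text
4.8 [ 410.39685029 -197.78283917   44.9442295 ] 13.906564578333679 19.998832046985626 [ 0.65790446 -0.3569101  -0.71629303]
[[230.57904 116.39826]
 [323.65097 115.58473]]
[array([ 367.86713976, -128.04930115,    4.        ]), array([ 423.08202213, -115.76719342,    4.        ])]
in tool [array([ 77.1, -27. ,  40.9]), array([77.5, 29.6, 40.9])]
zyaw 0.2114041455609614
56.564418184939385 0.2188783518305708
```

Emit:
step_arm([
  [1,[0,0,-0.03],0],
  [1,[0,0,-0.09],0],
  [1,[0,0,-0.17],0],
  [1,[0.03,0.01,-0.24],0.01],
  [1,[0.1,0.03,-0.25],0.03],
  [1,[0.2,0.055,-0.25],0.05],
  [1,[0.3,0.08,-0.25],0.07],
  [1,[0.4,0.11,-0.25],0.09],
  [1,[0.5,0.135,-0.25],0.109],
  [1,[0.6,0.165,-0.25],0.109],
  [1,[0.7,0.19,-0.25],0.109],
  [1,[0.755,0.2065,-0.25],0.109],
], grip_force=30)

```text
time: 6.35
position: [430.6, 195.0, 169.2]
tool_rot: [-0.001, 0.751, 0.66, -0.001]
wrist_force: [-0.1, -0.4, -3.4]
opening: 14.0
grip_force: 30.0
```

Emit:
step_arm([
  [1,[0,0,0],0],
  [1,[0,0,0],0],
])

```text
time: 6.6
position: [431.0, 192.1, 169.4]
tool_rot: [-0.0, 0.752, 0.659, -0.001]
wrist_force: [0.3, -0.2, -3.3]
opening: 13.5
grip_force: 30.0
```

```bash
python3 - <<'E'
from h import *
s=bot.sense();print(s['time'],s['position'],s['opening'],s['grip_force'],s['wrist_force'])
print(togo([430.9,192.9,90],-0.132))
E
```

```text
6.6 [430.99615581 192.10859654 169.35465073] 13.516046694488153 29.998063445091248 [ 0.27312229 -0.19641115 -3.29921862]
(array([ 1.800e-03, -1.000e-04,  1.587e-01]), np.float64(0.0005), array([[ 0.13 ,  0.991, -0.002],
       [ 0.991, -0.13 , -0.002],
       [-0.002, -0.002, -1.   ]]))
```

Emit:
step_arm([
  [1,[0.001,0,0.04],0],
  [1,[0.002,0,0.09],0],
  [1,[0.002,0,0.14],0],
  [1,[0.002,0,0.165],0],
  [1,[0.002,0,0.17],0],
  [1,[0.002,0,0.17],0],
])

```text
time: 7.35
position: [432.6, 193.8, 85.5]
tool_rot: [0.0, 0.752, 0.659, 0.0]
wrist_force: [0.3, 0.2, -3.0]
opening: 13.9
grip_force: 30.0
```

```bash
python3 - <<'E'
from h import *
s=bot.sense();print(s['time'],s['position'],s['wrist_force'])
c=snap('wrist','w4');t=snap('scene','s4');im=c['img']
q=s['tool_rot'];r=R.from_quat([q[1],q[2],q[3],q[0]])
print(togo([430.9,192.9,90],-0.132))
o=np.zeros((420,800,3),np.uint8);o[:,:560]=im;o[:240,560:]=cv2.resize(t['img'][165:245,175:255],None,fx=3,fy=3,interpolation=2);cv2.imwrite('pics/m4.png',o)
E
```

```text
7.35 [432.62278654 193.83434616  85.50672943] [ 0.25487755  0.23204709 -2.96178496]
(array([-0.0029, -0.0034, -0.0084]), np.float64(0.0003), array([[ 0.131,  0.991,  0.002],
       [ 0.991, -0.131,  0.001],
       [ 0.001,  0.002, -1.   ]]))
```

View pics/m4.png

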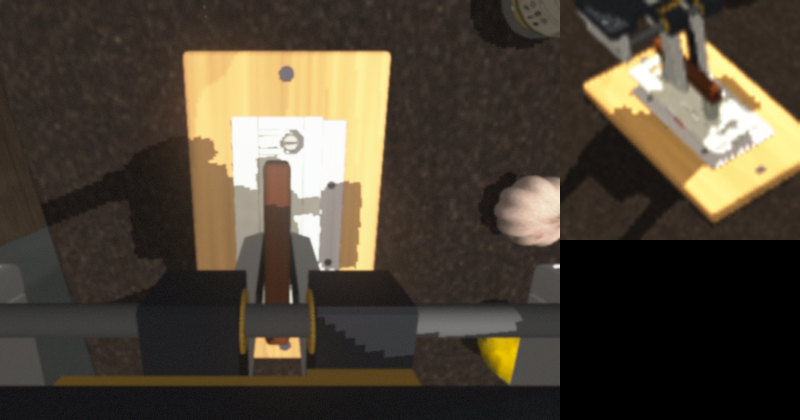

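The +y screw head shows through the wide end of the keyhole at about (291,142). The camera looks almost straight down there, so I'll zoom in.

```bash
python3 - <<'E'
from h import *
im=cv2.imread('pics/w4.png');a=cv2.imread('pics/w3.png')
f=lambda i:cv2.resize(i[112:172,245:325],None,fx=9,fy=9,interpolation=cv2.INTER_CUBIC)[:540,:720]
o=np.hstack([cv2.resize(f(im),(400,300)),cv2.resize(f(a),(400,300))]);cv2.imwrite('pics/m5.png',o)
s=bot.sense();q=s['tool_rot'];r=R.from_quat([q[1],q[2],q[3],q[0]])
c=load('w4')
T=s['position']
for z,n in((36.9,'hole top face'),(44.9,'..')): pass
for tx in (2.3+60,):
  P=[T+r.apply([tx,9,40.9]),T+r.apply([tx,9,40.9+10])];print(proj(c,P))
E
```

```text
[[289.94182311 141.2746936 ]
 [289.32580727 140.66010549]]
```

View pics/m5.png

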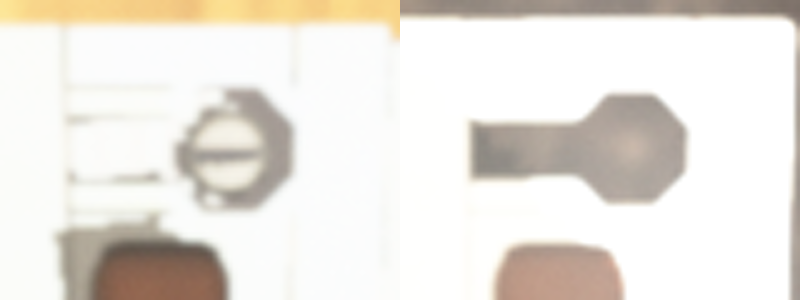

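Zoomed in, the hole's centre is at about (234,148) in the 5x crop and the head's centre is at about (229,155). After parallax the rail needs to move about 1.6 mm along tool −x, with almost nothing across. I'll apply that, let it settle, and come down to just above the heads.

Emit:
step_arm([
  [1,[-0.002,0,0.004],0],
  [1,[-0.003,-0.0005,0.008],0],
  [1,[-0.003,-0.0005,0.012],0],
  [1,[-0.003,-0.0005,0.014],0],
  [1,[-0.003,-0.0005,0.014],0],
  [1,[-0.003,-0.0005,0.014],0],
])

```text
time: 8.2
position: [431.6, 192.6, 78.0]
tool_rot: [-0.0, 0.752, 0.659, 0.0]
wrist_force: [0.2, -0.2, -3.3]
opening: 14.1
grip_force: 30.0
```

```bash
python3 - <<'E'
from h import *
s=bot.sense();print(s['time'],s['position'],s['wrist_force'],s['moment'])
print(togo([432.2,192.2,65.9],-0.132))
c=snap('wrist','w6')
print(bot.sense()['position'])
E
```

```text
8.2 [431.63905659 192.61909935  77.97825704] [ 0.2124945  -0.18876378 -3.29484623] [-0.08944482  0.00986752 -0.01644615]
(array([-0.0007,  0.0012,  0.0242]), np.float64(0.0003), array([[ 0.131,  0.991,  0.   ],
       [ 0.991, -0.131,  0.   ],
       [ 0.   ,  0.   , -1.   ]]))
[431.62897184 192.61846062  77.99087917]
```

Emit:
step_arm([
  [1,[-0.0005,0.0008,0.002],0],
  [1,[-0.0005,0.0008,0.004],0],
  [1,[-0.0005,0.0008,0.006],0],
  [1,[-0.0005,0.0008,0.007],0],
  [1,[-0.0005,0.0008,0.007],0],
])

```text
time: 8.88
position: [431.9, 192.3, 74.4]
tool_rot: [-0.0, 0.752, 0.659, 0.0]
wrist_force: [0.1, -0.4, -2.6]
opening: 13.9
grip_force: 30.0
```

Emit:
step_arm([
  [1,[0,0,0.001],0],
  [1,[0,0,0.002],0],
  [1,[0,0,0.003],0],
  [1,[0,0,0.003],0],
])

```text
time: 9.38
position: [431.9, 192.3, 72.9]
tool_rot: [-0.0, 0.752, 0.659, 0.0]
wrist_force: [-0.7, -0.9, -3.6]
opening: 13.3
grip_force: 30.0
```

No extra vertical load with the underside 2.5 mm below the head tops, so both heads are inside the holes. I'll keep lowering.

Emit:
step_arm([
  [1,[0,0,0.002],0],
  [1,[0,0,0.004],0],
  [1,[0,0,0.006],0],
  [1,[0,0,0.008],0],
  [1,[0,0,0.01],0],
  [1,[0,0,0.01],0],
])

```text
time: 10.12
position: [432.0, 192.3, 68.0]
tool_rot: [-0.0, 0.752, 0.659, 0.0]
wrist_force: [0.1, -0.6, -1.4]
opening: 13.7
grip_force: 30.0
```

Emit:
step_arm([
  [1,[0,0,0.001],0],
  [1,[0,0,0.002],0],
  [1,[0,0,0.003],0],
  [1,[0,0,0.004],0],
  [1,[0,0,0.004],0],
])

```text
time: 10.75
position: [432.0, 192.3, 66.0]
tool_rot: [-0.0, 0.752, 0.659, 0.0]
wrist_force: [-0.2, -0.1, -1.3]
opening: 13.8
grip_force: 30.0
```

Emit:
step_arm([
  [1,[0,0,0.0005],0],
  [1,[0,0,0.001],0],
  [1,[0,0,0.001],0],
  [1,[0,0,0.001],0],
])

```text
time: 11.25
position: [432.0, 192.3, 65.9]
tool_rot: [0.0, 0.752, 0.659, 0.0]
wrist_force: [-2.8, -1.0, 5.6]
opening: 13.5
grip_force: 30.0
```

```bash
python3 - <<'E'
from h import *
s=bot.sense();print(s['time'],s['position'],s['wrist_force'],s['moment'])
E
```

```text
11.25 [431.95657227 192.27943432  65.86794699] [-2.82885277 -1.02496337  5.56712898] [-1.87948505e-01  4.44824219e-01  2.42826028e-04]
```

The plate is down at z 65.87, as predicted for flat, with about 9 N of press. I'll start sliding along tool +y, which is the board's +x.

Emit:
step_arm([
  [1,[0,0.002,0],0],
  [1,[0,0.004,0],0],
  [1,[0,0.006,0],0],
  [1,[0,0.008,0],0],
])

```text
time: 11.75
position: [432.4, 192.2, 66.0]
tool_rot: [-0.003, 0.752, 0.659, -0.002]
wrist_force: [-8.3, 1.2, 13.6]
opening: 13.9
grip_force: 30.0
```

```bash
python3 - <<'E'
from h import *
s=bot.sense();print(s['time'],s['position'],s['wrist_force'],s['moment'])
E
```

```text
11.75 [432.38901202 192.1982229   65.96378975] [-8.26343842  1.19518983 13.60428102] [0.21886313 1.63623542 0.03839816]
```

It is sticking under too much press, about 17 N. I'll ease the press before sliding further.

Emit:
step_arm([
  [1,[0,0,-0.0006],0],
  [1,[0,0,-0.001],0],
  [1,[0,0,-0.001],0],
])

```text
time: 12.12
position: [435.0, 191.9, 65.9]
tool_rot: [-0.001, 0.752, 0.659, -0.001]
wrist_force: [-4.5, 1.2, 5.6]
opening: 13.9
grip_force: 30.0
```

```bash
python3 - <<'E'
from h import *
s=bot.sense();print(s['time'],s['position'],s['wrist_force'],s['moment'],s['tool_rot'])
E
```

```text
12.125 [434.96582076 191.85286459  65.92988755] [-4.46055947  1.18177217  5.64482219] [0.07107245 0.95153835 0.04093685] [-6.81710972e-04  7.51953880e-01  6.59215088e-01 -6.04989074e-04]
```

Emit:
step_arm([
  [1,[0,0.002,0],0],
  [1,[0,0.004,0],0],
  [1,[0,0.006,0],0],
  [1,[0,0.008,0],0],
  [1,[0,0.01,0],0],
  [1,[0,0.01,0],0],
])

```text
time: 12.88
position: [440.1, 191.2, 65.9]
tool_rot: [-0.001, 0.752, 0.659, -0.001]
wrist_force: [-3.4, 0.8, 5.8]
opening: 13.7
grip_force: 30.0
```

```bash
python3 - <<'E'
from h import *
s=bot.sense();print(s['time'],s['position'],s['wrist_force'],s['moment'],s['tool_rot'])
E
```

```text
12.875 [440.12646111 191.15652133  65.92521867] [-3.40062219  0.7724669   5.77971969] [0.05568204 0.94416065 0.0301729 ] [-5.99237708e-04  7.51955794e-01  6.59213007e-01 -5.79224013e-04]
```

Emit:
step_arm([
  [1,[0,0.003,0],0],
  [1,[0,0.006,0],0],
  [1,[0,0.009,0],0],
  [1,[0,0.011,0],0],
  [1,[0,0.013,0],0],
  [1,[0,0.013,0],0],
])

```text
time: 13.62
position: [446.5, 190.3, 65.9]
tool_rot: [-0.001, 0.752, 0.659, -0.001]
wrist_force: [-6.2, -0.1, 6.0]
opening: 13.6
grip_force: 30.0
```

Emit:
step_arm([
  [1,[0,0.001,0],0],
  [1,[0,0.002,0],0],
  [1,[0,0.003,0],0],
  [1,[0,0.003,0],0],
])

```text
time: 14.12
position: [447.9, 190.1, 65.9]
tool_rot: [-0.001, 0.752, 0.659, -0.001]
wrist_force: [-4.3, 1.5, 6.7]
opening: 13.9
grip_force: 30.0
```

Emit:
step_arm([
  [1,[0,0.001,0],0],
  [1,[0,0.002,0],0],
  [1,[0,0.003,0],0],
  [1,[0,0.003,0],0],
])

```text
time: 14.62
position: [450.1, 189.9, 65.9]
tool_rot: [-0.0, 0.752, 0.659, -0.0]
wrist_force: [-4.4, 0.3, 4.3]
opening: 13.7
grip_force: 30.0
```

Emit:
step_arm([
  [1,[0,0.001,0],0],
  [1,[0,0.002,0],0],
  [1,[0,0.002,0],0],
])

```text
time: 15.0
position: [450.3, 189.8, 65.9]
tool_rot: [-0.001, 0.752, 0.659, -0.001]
wrist_force: [-5.1, 0.2, 5.1]
opening: 13.8
grip_force: 30.0
```

```bash
python3 - <<'E'
from h import *
s=bot.sense();print(s['time'],s['position'],s['wrist_force'],s['moment'],s['tool_rot'])
E
```

```text
15.0 [450.2710361  189.8069781   65.86751506] [-5.14748808  0.24724018  5.08291761] [ 0.08998842  1.08742835 -0.02472971] [-7.80277840e-04  7.51999661e-01  6.59162636e-01 -7.21304485e-04]
```

The vertical load fell by about 2.4 N, the catch spring's force, at around 450 mm. One more gentle push should confirm the stop.

Emit:
step_arm([
  [1,[0,0.001,0],0],
  [1,[0,0.002,0],0],
  [1,[0,0.002,0],0],
  [1,[0,0.002,0],0],
])

```text
time: 15.5
position: [450.4, 189.8, 65.9]
tool_rot: [-0.001, 0.752, 0.659, -0.001]
wrist_force: [-7.1, 1.3, 7.3]
opening: 13.7
grip_force: 30.0
```

```bash
python3 - <<'E'
from h import *
s=bot.sense();print(s['time'],s['position'],s['wrist_force'],s['moment'],s['tool_rot'])
c=snap('wrist','w7');t=snap('scene','s7')
o=np.zeros((420,800,3),np.uint8);o[:,:560]=c['img'];o[:240,560:]=cv2.resize(t['img'][165:245,175:255],None,fx=3,fy=3,interpolation=2);cv2.imwrite('pics/m7.png',o)
E
```

```text
15.5 [450.35949433 189.82579802  65.91466139] [-7.08164563  1.2784303   7.30733853] [ 0.22408692  1.3439189  -0.01543853] [-0.00139909  0.75204722  0.65910653 -0.00126483]
```

View pics/m7.png

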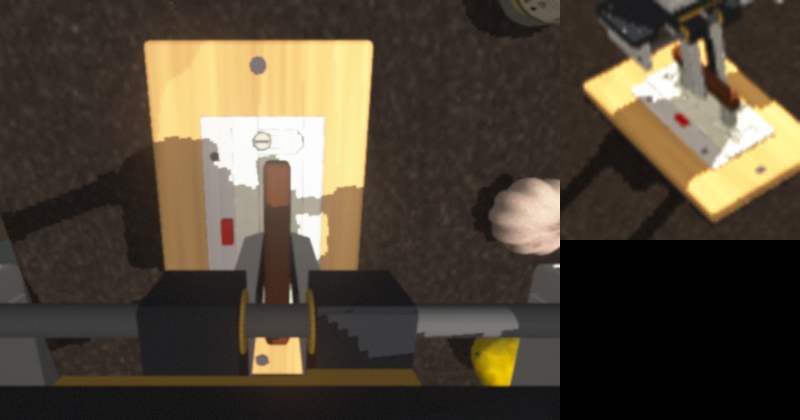

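The rail is against its stop. The screw sits in the slot's far end at (262,141) and the red catch is clear behind the plate at (227,232). I'll relax the load, open and retreat upward.

Emit:
step_arm([
  [1,[0,-0.002,-0.0004],0],
  [1,[0,-0.003,-0.0008],0],
  [1,[0,-0.003,-0.0008],0],
  [0.6,[0,-0.003,-0.0008],0],
  [0.2,[0,-0.003,-0.0008],0],
  [-0.1,[0,-0.003,-0.0008],0],
  [-0.1,[0,-0.003,-0.0008],0],
  [-0.1,[0,-0.003,-0.0008],0],
])

```text
time: 16.6
position: [451.1, 189.8, 66.5]
tool_rot: [0.0, 0.752, 0.659, 0.0]
wrist_force: [-0.0, 1.2, 0.2]
opening: 51.3
grip_force: 0.0
```

Emit:
step_arm([
  [-0.1,[0,-0.0,-0.02],0],
  [-0.1,[0,0,-0.06],0],
  [-0.1,[0,0,-0.12],0],
  [-0.1,[0,0,-0.2],0],
  [-0.1,[0,0,-0.25],0],
  [-0.1,[0,0,-0.25],0],
  [-0.1,[0,0,-0.25],0],
])

```text
time: 17.48
position: [450.1, 189.6, 190.7]
tool_rot: [-0.0, 0.752, 0.659, -0.001]
wrist_force: [-0.2, 0.3, 0.2]
opening: 52.0
grip_force: 0.0
```

```bash
python3 - <<'E'
from h import *
s=bot.sense();print(s['time'],s['position'],s['wrist_force'],s['opening'])
c=snap('wrist','w8');cv2.imwrite('pics/m8.png',c['img'])
E
```

```text
17.475 [450.11258914 189.59290286 190.68234249] [-0.21708176  0.34926875  0.16781327] 52.01963940449498
```

View pics/m8.png

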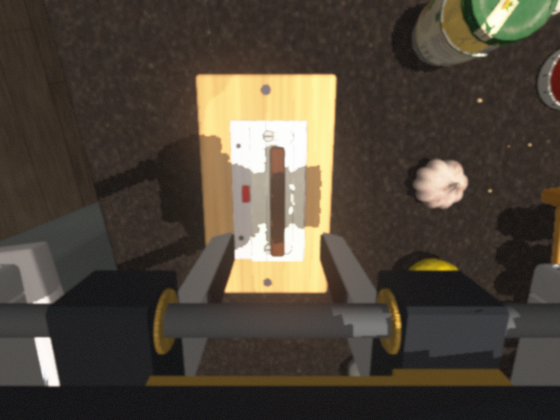

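The rail lies flat and straight on the strip with both screws at the slot ends, (268,135) and (270,248). The catch is clear behind it at (245,193), and the gripper is well away.

```bash
python3 -c "
from plant import bot
print(bot.sign_off())"
```

```text
the job is handed in; nothing more can be done
None
```

The towel rail is mounted: flat on the strip, slid home against its stop with the catch up behind it, and released. I handed the job in at about 17.5 s of the 64 s allowed; no verdict came back.

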